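# Flip up the near length stop and push the batten on to the far one

### The arm

A 6-joint arm with a two-finger parallel gripper is mounted at the origin on the work surface. World frame = base frame: x ahead of the robot, y to its left, z up, the work surface at z = 0. Lengths are in m, angles in rad, forces in N, time in s.
With the tool pointing down it reaches from about 0.375 to 0.925 m from the base axis. Payload 5.7 kg.
Tool frame: the origin (TCP) lies on the mounting face of the last link; the fingertips stand arm.finger_overhang ahead of it and the grasp point (between the pads) lies 163 mm ahead of it (arm.finger_overhang is the distance from the TCP to the fingertips, in m); z points along the fingers, x is the direction in which the jaws open and shut, and the axes are right-handed (so a half turn about z gives the same grasp; the last joint's range is limited). The gripper opens to 88 mm and grips with 3 to 60 N. Pads are 20 mm wide; open, the fingers measure 115 mm over their backs; the gripper's body (75 mm by 178 mm) begins 61 mm behind the grasp point.
Start: joints at [1.211, 0.359, 1.51, -0, 1.272, -0.115], TCP at [0.145, 0.582, 0.405] pointing down, gripper open.
Joint ranges: [-2.97, 2.97], [-1.01, 2.36], [0.21, 2.38], [-0.96, 4.11], [0.2, 2.71], [-2.98, 2.98]. Speed limits (rad/s): [2.39, 2.39, 3.14, 3.14, 3.14, 3.14].

### API

Orientations are given as a unit quaternion [x, y, z, w].
In Python, from rig import arm gives the robot as it stands.
- The arm moves only by the tool jog_arm, never from a script. Its arguments are lists of equal length, an entry for each row: "turn": the turn, a rotation vector about the tool's x, y, z in rad, a list of three; "linear": the shift along the tool's x, y, z in m, a list of three; "grip": the opening, from 0 (shut) to 1 (fully open). A call has 1 to 12 rows; each row is the pose to reach, as a shift and turn from the pose measured when the call began, along the tool's axes at that moment; what a row does not reach only later rows make up. A row lasts 1/8 s, in which the tool goes at most 62.5 mm and 10.7 degrees, less where a joint would pass 70% of its speed; a pose out of reach is approached as far as the arm can. A call with a gripper value outside its range is refused whole. The fingers move at their own pace and stop on an object; the grip force is fixed at half the most. Time passes only in rows, so rows that repeat a pose let the fingers close. It gives the time, the measured TCP pose, the force and the opening at its end, in the units of the state.
- arm.get_obs(): the state, without advancing time (a new reading comes with each control period).
- arm.get_image(name): name is "side" or "top" or "wrist"; returns a dict with "pixels" (400x640x3 uint8, red, green, blue), "z_map" (400x640 float32, m along the optical axis (not along the pixel's ray), 0 where there is no reading), "fx", "fy", "cx", "cy" (pixels), "T" (4x4, takes a point from camera to world coordinates); the wrist camera has in their place "tool_from_camera" (4x4, takes a point from camera to tool coordinates, whose origin is the TCP and whose axes are the tool frame's). Camera axes: x right, y up, looking along -z (the intrinsics and any distortion apply to the point x, -y, -z); pixel columns grow to the right and rows downward; lengths in m; the calibration is good to about 2 mm. A picture is of the moment at which its call begins: read the wrist's pose just before it.
- arm.sign_off(): hands the job in, once; it reports no verdict.
The state is a dict: "clock": time; "joints": joint angles; "qvel": joint speeds; "joint_efforts": joint torques, N m; "ee_pos": TCP position; "tool_rot": TCP orientation; "wrist_force": force on the tool from outside, world axes, zero at the start; "torque": the same for the moment, N m; "finger_gap": finger opening in m.
Only numpy, scipy, OpenCV 4.12 (cv2) and the standard library are available. Lean on these libraries where they do the work, as an engineer would, in place of code of your own. Each camera call takes 0.05 s, during which the arm holds its last target. There are 200 camera calls.

### The job

Set the batten up for the longer cut: with the fingers, press the tail of the near flip stop (the one facing the batten's end) right down so that its nose swings up out of the way and stays up, then gently push the batten along under it until its end butts against the far flip stop and the batten lies flush along the fence. Only press and push: the batten stays flat on the board and is never gripped or lifted, the far stop stays down, and the spokeshave, pencil, offcut and glue bottle lying on and around the board stay where they are. Finish with the hand clear.

Things in the scene. Friction and masses are not known exactly. Their poses are not given: they have to be found in the camera images.
- board: crosscut board fixed to the bench: plywood base 200 (x) x 720 (y) x 18 mm. Origin: centre of its underside; x points away from the robot, y along the fence to the robot's left. An aluminium fence 22 mm thick stands on it along y; its front face, against which the work lies, is at x = +34 mm, its top at z = 58 mm. A saw kerf crosses it at y = +70 mm.
- near_stop_swing (a joint): rocking lever of the near flip stop, rad: 0 = nose hanging down before the fence, barring the way; grows as the tail goes down and the nose rises; 0.95 = tail right down. Friction holds it where it is left; about 3 N on the tail moves it. Pivot along the fence, 14 mm above its top. The raised nose reaches out as far as the batten's front side, 65 to 100 mm above the bench.
- near_stop_tail (a point): thumb tail of the near stop, behind the fence: aluminium pad 26 (x) x 30 (y) x 6 mm on a 16 mm wide arm. Origin: centre of the pad's upper face, 47 mm behind, 34 mm above the pivot with the nose down (pad then sloping up and away by 0.52 rad); turns with the lever. Right down, the pad centre is 55 mm behind the pivot and 18 mm below it.
- near_stop_face (a point): point fixed to the near stop's bracket (it stays when the lever moves): middle of the side of the hanging nose that faces the batten, 28 mm above the bench; axes as the board. The nose is 20 mm wide along the fence and 10 mm thick. A clamp knob stands on the bracket 41 mm to the right of this plane.
- far_stop_swing (a joint): lever of the far flip stop, the same in every way, 110 to 160 mm farther to the robot's right along the fence; 0 = nose down. To be left down.
- far_stop_face (a point): the same point for the far stop: the batten's end is to butt against this plane (y along the fence towards the batten; axes as the board)
- batten_center (a point): centre of the loose pine batten, 45 mm wide (x) x 300 mm long (y) x 22 mm high, 0.15 kg, lying flat on the board in front of the fence, a little off it; y is its length, pointing to the robot's left
- batten_lead (a point): centre of the batten's right-hand end face, which faces the near stop
- batten_back (a point): centre of the batten's left-hand end face, free of anything: the end to push
- spokeshave: bystander: wooden spokeshave, 270 mm long, on the right; origin at its underside
- pencil: bystander: flat carpenter's pencil, 165 mm, lying on the board's front right part; origin at its underside
- offcut: bystander: short sawn-off piece 45 x 40 x 22 mm, on the board beyond the far stop; origin at its underside
- glue_bottle: bystander: white glue bottle, 60 mm wide, 170 mm high, behind the board to the left; origin at its underside
- near_stop: the near stop's aluminium bracket clamped on the fence; origin at the middle of the fence's thickness on its top, level with the lever's mid width; axes as the board
- near_stop_lever: the near stop's rocking lever (hanging nose in front of the fence, thumb tail behind it); origin on its pivot
- batten: the batten itself; origin at the centre of its underside, axes as point batten_center

How it is judged:
On the way, in this order (a step that is already met when the one before it is completed fails the run):
1. the near stop's tail is pressed right down by the fingers (value of joint near_stop_swing above 0.75 rad and contact force between near_stop_lever and the fingers above 0.5 N and x of the grasp point in the frame of near_stop above 0.01 m), for 0.05 s.
2. the batten's end has come to the far stop (y of batten_lead in the frame of far_stop_face between -0.004 and 0.003 m), for 0.1 s.
At the end, for the whole second after the job is handed in: near stop's lever beyond 0.75 rad (nose up), far stop's below 0.1; the batten flat and at rest, its end within 3 mm of the far stop's face, its long side within 3 mm of the fence and parallel to it within 0.02 rad (all of step 2 and value of joint near_stop_swing above 0.75 rad and value of joint far_stop_swing below 0.1 rad and x of batten_center in the frame of board between 0.0085 and 0.0145 m and angle between the y axis of batten_center and the y axis of board, either way round below 0.02 rad and angle between batten_center's own z axis and vertical below 0.03 rad and linear speed of batten below 0.01 m/s); the robot touches nothing.
It fails at once if the batten is lifted off the board or tipped (height (world z) of batten_center above 0.039 m or angle between batten_center's own z axis and vertical above 0.08 rad).
It fails at once if the batten is gripped or rammed: the fingers press on it with more than 40 N (contact force between batten and the fingers above 40 N).
It fails at once if the far stop is lifted (value of joint far_stop_swing above 0.2 rad).
It fails at once if the spokeshave, pencil, offcut or glue bottle is moved by more than 25 mm (distance of any of spokeshave, pencil, offcut, glue_bottle from where it was at the start of the episode above 0.025 m).
It also fails if it takes over 53 s, if anything falls off the work surface, if the arm or the gripper's body presses on something with over 40 N, if the wrist force passes 120 N, or if a joint passes its speed limit or range.

## Working session

There is one attempt and no reset: what is moved stays moved. The work goes in short steps, Python scripts to look and compute and a tool call to move; the robot and the scene stay as the last step left them, time stands still between calls to the robot, and variables do not carry over. Pictures are saved under pics/ and viewed, about 8 in all and at most 12, crops included, and the job is handed in when it is done.

Besides the shell and the picture viewer there is one more tool, called after ">>>" as a command line: name --argument value ..., lists and objects as JSON in quotes. jog_arm: Moves the arm, as the interface text tells. Its arguments: {"type":"object","properties":{"turn":{"type":"array"},"linear":{"type":"array"},"grip":{"type":"array"}},"required":["turn","linear","grip"]}

```bash
mkdir -p pics; ls; cat > h.py <<'E'
import numpy as np, cv2
from rig import arm
def grab(n,tag):
    d=arm.get_image(n); np.savez(f'pics/{tag}.npz',**{k:v for k,v in d.items()})
    cv2.imwrite(f'pics/{tag}.png',d['pixels'][:,:,::-1]); return d
def pts(d,T=None):
    T=d['T'] if T is None else T
    z=d['z_map']; v,u=np.mgrid[:z.shape[0],:z.shape[1]]
    P=np.stack([(u-d['cx'])/d['fx']*z,-(v-d['cy'])/d['fy']*z,-z],-1)
    W=P@T[:3,:3].T+T[:3,3]; W[z==0]=np.nan; return W
E
python3 - <<'E'
from h import *
o=arm.get_obs(); print(o, arm.finger_overhang)
for n in('top','side'):
    d=grab(n,n+'0'); print(n,[ (k,v if np.ndim(v)<2 else (v if v.size<20 else v.shape)) for k,v in d.items()])
E
```

```text
pics
{'clock': 0.0, 'joints': array([ 1.21093320e+00,  3.59513575e-01,  1.51139588e+00, -2.11470911e-05,
        1.27250052e+00, -1.15125788e-01]), 'qvel': array([ 0.00036421, -0.00212364,  0.00095851,  0.00043922, -0.00041005,
       -0.00029134]), 'joint_efforts': array([-3.11065764e-03, -5.15368366e+01, -2.70729375e+01,  6.70753559e-02,
        3.48586519e-02, -1.17101777e-04]), 'ee_pos': array([0.14528504, 0.58178911, 0.4038181 ]), 'tool_rot': array([ 7.88128932e-01,  6.15509513e-01, -7.70384773e-04,  4.81944168e-04]), 'wrist_force': array([ 0.14602591, -0.08663872,  0.30546761]), 'torque': array([ 0.06812849, -0.01331388,  0.00429534]), 'finger_gap': 0.08774685003728154} 0.182
top [('pixels', (400, 640, 3)), ('z_map', (400, 640)), ('fx', 471.167526252274), ('fy', 471.167526252274), ('cx', 317.63134046637816), ('cy', 197.34739588415627), ('T', array([[ 0.00569156,  0.99058492, -0.13678131,  0.4620764 ],
       [-0.99997298,  0.00500159, -0.00538747, -0.12959641],
       [-0.00465262,  0.13680828,  0.99058662,  1.22289421],
       [ 0.        ,  0.        ,  0.        ,  1.        ]]))]
side [('pixels', (400, 640, 3)), ('z_map', (400, 640)), ('fx', 471.01889337646213), ('fy', 471.01889337646213), ('cx', 316.45663006575717), ('cy', 205.55716702370938), ('T', array([[ 0.98542264,  0.0777119 , -0.15133761,  0.41314968],
       [-0.16962389,  0.51697969, -0.83902309, -1.1896189 ],
       [ 0.01303639,  0.85246282,  0.52262529,  0.77096445],
       [ 0.        ,  0.        ,  0.        ,  1.        ]]))]
```

View pics/top0.png

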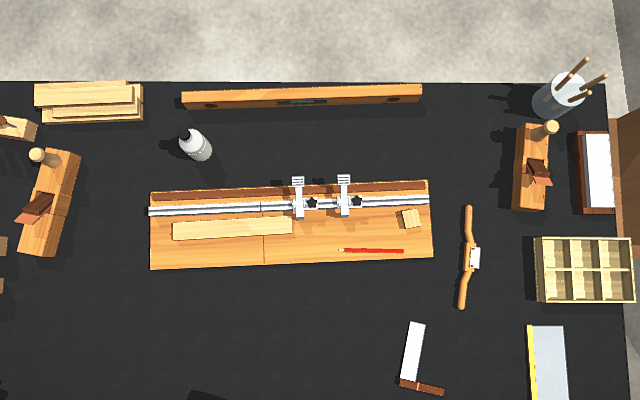

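View pics/side0.png

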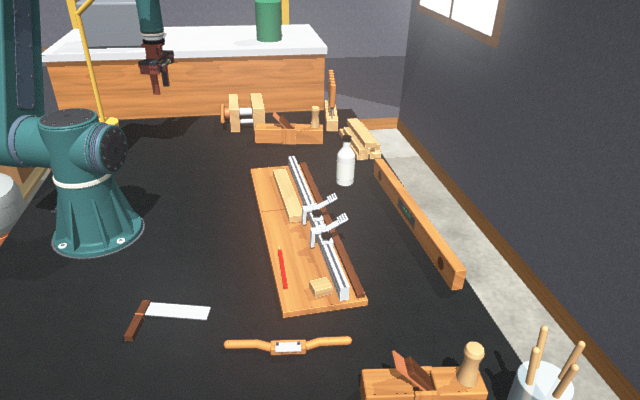

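The top view shows the board at px (150–433, 180–270), the batten at (172–292, 218–240), the near stop at about (298,195), the far stop at about (344,195), and the bottle at (195,145). The side view agrees with this. Next I'll measure from the depth cloud.

```bash
python3 - <<'E'
from h import *
d=dict(np.load('pics/top0.npz')); W=pts(d); Z=W[...,2]
roi=np.zeros(Z.shape,bool); roi[165:285,140:445]=1
print('table z',np.nanmedian(Z[300:340,200:350]))
def rect(m,name):
    m=cv2.morphologyEx(m.astype(np.uint8),cv2.MORPH_OPEN,np.ones((3,3)))
    n,l,s,_=cv2.connectedComponentsWithStats(m); i=1+np.argmax(s[1:,4]); p=W[l==i]
    r=cv2.minAreaRect((p[:,:2]*1000).astype(np.float32)); print(name,s[i],r,'z',np.median(p[:,2])); print(cv2.boxPoints(r).round(1).tolist()); return p
rect(roi&(Z>.009),'all')
rect(roi&(Z>.012)&(Z<.027),'board')
b=roi&(Z>.033)&(Z<.046); b[:212]=0; b[:,298:]=0
rect(b,'batten')
f=roi&(Z>.050)&(Z<.066)
p=W[f]; l=cv2.fitLine(p[:,:2].astype(np.float32),cv2.DIST_HUBER,0,.01,.01).ravel();print('fence top mid',l,'ang',l[0]/l[1],np.median(p[:,2]))
for u0,u1 in((280,325),(326,370)):
  m=roi.copy(); m[:,:u0]=0;m[:,u1:]=0; m&=Z>.070
  q=W[m]; 
  for a in np.arange(.35,.60,.01):
    k=(q[:,0]>=a)&(q[:,0]<a+.01)
    if k.sum(): print(round(a,2),k.sum(),'y',q[k,1].min().round(3),q[k,1].max().round(3),'z',q[k,2].min().round(3),q[k,2].max().round(3))
im=cv2.resize(d['pixels'][165:285,140:440,::-1],None,fx=2.6,fy=2.6,interpolation=cv2.INTER_CUBIC);cv2.imwrite('pics/c0.png',im)
E
```

```text
table z -6.608487395953766e-05
all [  148   175   285    95 21975] ((563.1976928710938, -51.839508056640625), (207.69187927246094, 720.7503662109375), 2.8655331134796143) z 0.019846617695420843
[[441.5, 302.8999938964844], [477.5, -417.0], [684.9000244140625, -406.6000061035156], [648.9000244140625, 313.29998779296875]]
board [  150   205   283    65 12030] ((526.7841796875, -53.7059326171875), (134.75234985351562, 720.6672973632812), 2.8705127239227295) z 0.0178812609718364
[[441.3999938964844, 302.79998779296875], [477.5, -417.0], [612.0999755859375, -410.20001220703125], [576.0, 309.5]]
batten [ 173  216  119   24 2120] ((548.1260375976562, 91.85176086425781), (45.59471130371094, 299.72100830078125), 3.68692946434021) z 0.03970630860115465
[[515.7000122070312, 239.89999389648438], [535.0, -59.20000076293945], [580.5, -56.20000076293945], [561.2000122070312, 242.89999389648438]]
fence top mid [ 0.04941211 -0.99877846  0.6029339  -0.03834736] ang -0.049472537 0.0578703918674951
0.57 32 y -0.088 -0.071 z 0.072 0.082
0.58 34 y -0.088 -0.068 z 0.073 0.082
0.59 58 y -0.117 -0.063 z 0.072 0.086
0.57 16 y -0.198 -0.181 z 0.071 0.081
0.58 32 y -0.198 -0.178 z 0.07 0.081
0.59 35 y -0.198 -0.178 z 0.073 0.081
```

View pics/c0.png

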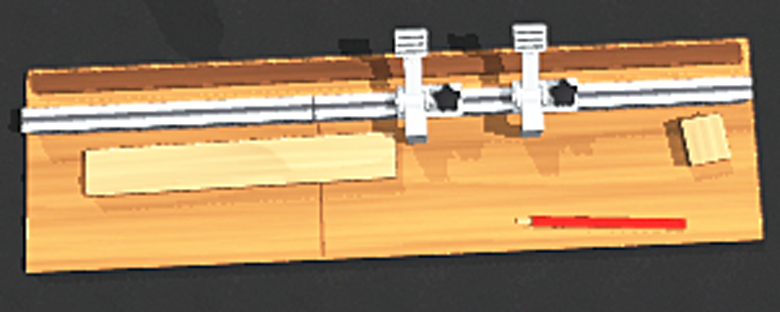

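The crop shows the near pad at about (411,42) and its nose at (416,138). The far pad is at (530,40). There is a gap between the batten and the fence. I'll set up the board frame and check the pad positions.

```bash
cat >> h.py <<'E'
from scipy.spatial.transform import Rotation as R
PSI=.0498; C=np.array([.5593,-.0521]); RB=np.array([[np.cos(PSI),-np.sin(PSI)],[np.sin(PSI),np.cos(PSI)]])
def toB(w): w=np.array(w,float); w[...,:2]=(w[...,:2]-C)@RB; return w
def plan(*tgts):
    """print (tool shift, turn) from now to tip targets in the board frame (bx,by,tipz), jaws along board y"""
    o=arm.get_obs(); r=R.from_quat(o['tool_rot']); p=o['ee_pos']
    xa=np.r_[RB[:,1],0]; za=np.array([0,0,-1.]); g=R.from_matrix(np.c_[xa,np.cross(za,xa),za])
    tip=p+r.apply([0,0,.182]); print('t',o['clock'],'tipB',toB(tip).round(4),'F',o['wrist_force'].round(1),'gap',o['finger_gap'].round(4))
    for t in tgts:
        w=np.r_[C+RB@np.array(t[:2]),t[2]+.182]
        print(t,'lin',r.inv().apply(w-p).round(4).tolist(),'turn',(r.inv()*g).as_rotvec().round(4).tolist())
E
python3 - <<'E'
from h import *
d=dict(np.load('pics/top0.npz')); B=toB(pts(d)); 
for nm,u0,u1 in(('near',285,322),('far',330,370)):
  m=np.zeros(B.shape[:2],bool); m[165:225,u0:u1]=1; q=B[m&(B[...,2]>.068)]
  print(nm)
  for a in np.arange(0,.12,.006):
    k=(q[:,0]>=a)&(q[:,0]<a+.006)
    if k.sum(): print(round(a,3),k.sum(),'y',q[k,1].min().round(4),q[k,1].max().round(4),'z',q[k,2].min().round(3),q[k,2].max().round(3))
q=B[110:170,170:225].reshape(-1,3); q=q[q[:,2]>.03]; print('bottle',q.min(0),q.max(0))
plan((.105,-.025,.20),(.105,-.025,.13))
E
```

```text
near
0.006 8 y -0.0363 -0.0194 z 0.072 0.079
0.012 18 y -0.0367 -0.0195 z 0.074 0.082
0.018 22 y -0.0368 -0.0197 z 0.073 0.081
0.024 18 y -0.0371 -0.0172 z 0.073 0.082
0.03 37 y -0.0667 -0.0149 z 0.069 0.086
0.036 53 y -0.0671 -0.0107 z 0.072 0.083
0.042 62 y -0.0698 -0.0104 z 0.069 0.085
0.048 48 y -0.0699 -0.0109 z 0.075 0.084
0.054 25 y -0.0605 -0.021 z 0.076 0.086
0.06 13 y -0.034 -0.0215 z 0.08 0.091
0.066 18 y -0.0344 -0.0195 z 0.079 0.092
0.072 18 y -0.0347 -0.0199 z 0.083 0.092
0.078 21 y -0.0401 -0.02 z 0.086 0.102
0.084 32 y -0.0402 -0.0135 z 0.093 0.103
0.09 34 y -0.0407 -0.0141 z 0.098 0.107
0.096 28 y -0.041 -0.0142 z 0.099 0.112
0.102 27 y -0.0412 -0.0146 z 0.103 0.111
far
0.006 8 y -0.1467 -0.1294 z 0.071 0.08
0.012 17 y -0.1466 -0.1295 z 0.074 0.081
0.018 23 y -0.147 -0.1276 z 0.07 0.08
0.024 18 y -0.1473 -0.1276 z 0.073 0.081
0.03 34 y -0.1773 -0.1254 z 0.074 0.083
0.036 51 y -0.1771 -0.1212 z 0.069 0.085
0.042 58 y -0.1798 -0.121 z 0.074 0.084
0.048 53 y -0.1803 -0.1213 z 0.074 0.087
0.054 22 y -0.1764 -0.1315 z 0.069 0.088
0.06 17 y -0.1441 -0.1316 z 0.076 0.087
0.066 20 y -0.1441 -0.1295 z 0.082 0.093
0.072 16 y -0.1442 -0.1296 z 0.086 0.095
0.078 23 y -0.1515 -0.1297 z 0.087 0.103
0.084 34 y -0.1515 -0.1226 z 0.096 0.106
0.09 37 y -0.1518 -0.1227 z 0.099 0.108
0.096 31 y -0.1521 -0.1227 z 0.101 0.111
0.102 23 y -0.1519 -0.1229 z 0.101 0.112
bottle [0.17664419 0.19946527 0.03004737] [0.23595097 0.25692053 0.17377417]Traceback (most recent call last):
  File "<stdin>", line 10, in <module>
  File "h.py", line 18, in plan
    tip=p+r.apply([0,0,.182]); print('t',o['clock'],'tipB',toB(tip).round(4),'F',o['wrist_force'].round(1),'gap',o['finger_gap'].round(4))
                                                                                                                 ^^^^^^^^^^^^^^^^^^^^^
AttributeError: 'float' object has no attribute 'round'
```

```bash
sed -i "s/o\['finger_gap'\].round(4)/round(o['finger_gap'],4)/" h.py; python3 -c "
from h import *
plan((.102,-.0275,.20),(.102,-.0275,.125))"
```

```text
t 0.1 tipB [-0.382   0.6534  0.2219] F [-0.4  0.6  0.2] gap 0.0878
(0.102, -0.0275, 0.2) lin [-0.5113, 0.6609, 0.0226] turn [-0.0004, 0.0016, -0.2946]
(0.102, -0.0275, 0.125) lin [-0.5112, 0.6609, 0.0976] turn [-0.0004, 0.0016, -0.2946]
```

>>> jog_arm --turn '[[0, 0, -0.15], [0, 0, -0.295], [0, 0, -0.295], [0, 0, -0.295], [0, 0, -0.295], [0, 0, -0.295], [0, 0, -0.295], [0, 0, -0.295], [0, 0, -0.295], [0, 0, -0.295], [0, 0, -0.295], [0, 0, -0.295]]' --linear '[[-0.511, 0.661, 0.0226], [-0.511, 0.661, 0.0226], [-0.511, 0.661, 0.0226], [-0.511, 0.661, 0.0226], [-0.511, 0.661, 0.0226], [-0.511, 0.661, 0.0226], [-0.511, 0.661, 0.0226], [-0.511, 0.661, 0.0226], [-0.511, 0.661, 0.0226], [-0.511, 0.661, 0.0226], [-0.511, 0.661, 0.0226], [-0.511, 0.661, 0.0226]]' --grip '[0, 0, 0, 0, 0, 0, 0, 0, 0, 0, 0, 0]'

```text
clock: 1.6
ee_pos: [0.6104, -0.0086, 0.3839]
tool_rot: [0.689, 0.725, -0.001, 0.0]
wrist_force: [1.5, 0.7, 0.4]
finger_gap: 0.0002
```

```bash
python3 -c "
from h import *
plan((.102,-.0275,.20),(.102,-.0275,.125))"
```

```text
t 1.6 tipB [0.053  0.0407 0.2019] F [1.5 0.7 0.4] gap 0.0002
(0.102, -0.0275, 0.2) lin [-0.0684, 0.0488, 0.002] turn [-0.0012, 0.0011, 0.0]
(0.102, -0.0275, 0.125) lin [-0.0683, 0.0489, 0.077] turn [-0.0012, 0.0011, 0.0]
```

>>> jog_arm --turn '[[0, 0, 0], [0, 0, 0], [0, 0, 0], [0, 0, 0], [0, 0, 0], [0, 0, 0]]' --linear '[[-0.068, 0.049, 0.002], [-0.068, 0.049, 0.002], [-0.068, 0.049, 0.04], [-0.068, 0.049, 0.08], [-0.068, 0.049, 0.085], [-0.068, 0.049, 0.085]]' --grip '[0, 0, 0, 0, 0, 0]'

```text
clock: 2.35
ee_pos: [0.6628, -0.0741, 0.2993]
tool_rot: [0.689, 0.725, -0.001, -0.0]
wrist_force: [-0.0, -0.5, 0.3]
finger_gap: 0.0004
```

```bash
python3 -c "
from h import *
plan((.102,-.0275,.07),(.102,-.0275,.06))
grab('side','side1')
im=cv2.imread('pics/side1.png')[110:310,220:420]; cv2.imwrite('pics/c1.png',cv2.resize(im,None,fx=3,fy=3,interpolation=2))"
```

```text
t 2.35 tipB [ 0.1021 -0.0273  0.1173] F [-0.  -0.5  0.3] gap 0.0004
(0.102, -0.0275, 0.07) lin [-0.0003, -0.0002, 0.0473] turn [-0.0014, 0.0011, 0.0002]
(0.102, -0.0275, 0.06) lin [-0.0003, -0.0002, 0.0573] turn [-0.0014, 0.0011, 0.0002]
```

View pics/c1.png

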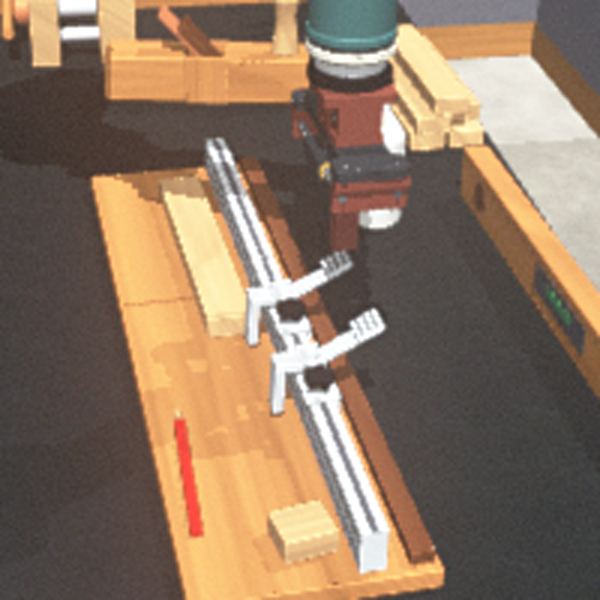

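The closed fingertips stand just above the near pad, at crop (340,255). Pressing down slowly.

>>> jog_arm --turn '[[0, 0, 0], [0, 0, 0], [0, 0, 0], [0, 0, 0], [0, 0, 0], [0, 0, 0], [0, 0, 0], [0, 0, 0], [0, 0, 0], [0, 0, 0], [0, 0, 0], [0, 0, 0]]' --linear '[[0, 0, 0.005], [0, 0, 0.01], [0, 0, 0.015], [0, 0, 0.02], [0, 0, 0.025], [0, 0, 0.03], [0, 0, 0.034], [0, 0, 0.038], [0, 0, 0.042], [0, 0, 0.046], [0, 0, 0.05], [0, 0, 0.05]]' --grip '[0, 0, 0, 0, 0, 0, 0, 0, 0, 0, 0, 0]'

```text
clock: 3.9
ee_pos: [0.6631, -0.0742, 0.2497]
tool_rot: [0.689, 0.725, -0.001, 0.0]
wrist_force: [1.3, -0.1, 1.7]
finger_gap: 0.0008
```

```bash
python3 -c "
from h import *
plan((.102,-.0275,.06))"
```

```text
t 3.9 tipB [ 0.1025 -0.0275  0.0677] F [ 1.3 -0.1  1.7] gap 0.0008
(0.102, -0.0275, 0.06) lin [-0.0002, -0.0005, 0.0077] turn [-0.0004, 0.0015, 0.0003]
```

>>> jog_arm --turn '[[0, 0, 0], [0, 0, 0], [0, 0, 0], [0, 0, 0], [0, 0, 0], [0, 0, 0]]' --linear '[[0, 0, 0.002], [0, 0, 0.004], [0, 0, 0.006], [0, 0, 0.008], [0, 0, 0.009], [0, 0, 0.009]]' --grip '[0, 0, 0, 0, 0, 0]'

```text
clock: 4.65
ee_pos: [0.6629, -0.0742, 0.2404]
tool_rot: [0.689, 0.725, -0.001, 0.0]
wrist_force: [0.0, -0.3, 1.9]
finger_gap: 0.0004
```

```bash
python3 -c "
from h import *
plan()
grab('side','side2')
im=cv2.imread('pics/side2.png')[150:270,260:380]; cv2.imwrite('pics/c2.png',cv2.resize(im,None,fx=5,fy=5,interpolation=2))"
```

```text
t 4.65 tipB [ 0.1022 -0.0275  0.0584] F [ 0.  -0.3  1.9] gap 0.0004
```

View pics/c2.png

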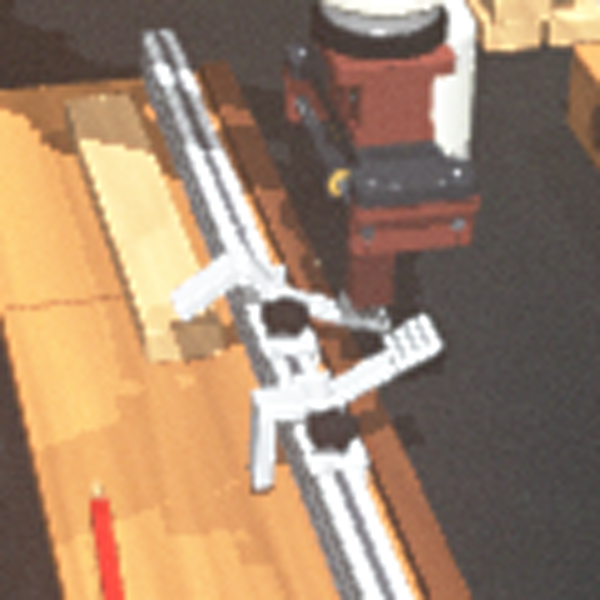

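The near nose is up, at crop (205,285), with the fingers still on the tail. I'll press the last bit until I feel the stop.

>>> jog_arm --turn '[[0, 0, 0], [0, 0, 0], [0, 0, 0], [0, 0, 0]]' --linear '[[0, 0, 0.0015], [0, 0, 0.003], [0, 0, 0.004], [0, 0, 0.004]]' --grip '[0, 0, 0, 0]'

```text
clock: 5.2
ee_pos: [0.6637, -0.0743, 0.2385]
tool_rot: [0.689, 0.725, -0.0, 0.001]
wrist_force: [-2.5, -0.4, 14.3]
finger_gap: 0.0006
```

>>> jog_arm --turn '[[0, 0, 0], [0, 0, 0], [0, 0, 0]]' --linear '[[0, 0, -0.02], [0, 0, -0.07], [0, 0, -0.1]]' --grip '[0, 0, 0]'

```text
clock: 5.58
ee_pos: [0.6639, -0.0741, 0.3403]
tool_rot: [0.689, 0.725, 0.0, 0.002]
wrist_force: [0.2, -1.2, -0.8]
finger_gap: 0.0007
```

```bash
python3 -c "
from h import *
plan((-.06,.144,.15),(-.06,.144,.025))"
```

```text
t 5.575 tipB [ 0.104  -0.0277  0.1583] F [ 0.2 -1.2 -0.8] gap 0.0007
(-0.06, 0.144, 0.15) lin [0.1713, -0.1633, 0.0073] turn [0.0037, 0.0025, 0.0004]
(-0.06, 0.144, 0.025) lin [0.1716, -0.1638, 0.1323] turn [0.0037, 0.0025, 0.0004]
```

>>> jog_arm --turn '[[0.004, 0.002, 0], [0.004, 0.002, 0], [0.004, 0.002, 0], [0.004, 0.002, 0], [0.004, 0.002, 0], [0.004, 0.002, 0], [0.004, 0.002, 0], [0.004, 0.002, 0], [0.004, 0.002, 0]]' --linear '[[0.171, -0.164, 0.007], [0.171, -0.164, 0.007], [0.171, -0.164, 0.007], [0.171, -0.164, 0.007], [0.171, -0.164, 0.007], [0.171, -0.164, 0.06], [0.171, -0.164, 0.11], [0.171, -0.164, 0.132], [0.171, -0.164, 0.132]]' --grip '[1, 1, 1, 1, 1, 1, 1, 1, 1]'

```text
clock: 6.7
ee_pos: [0.4922, 0.0875, 0.2056]
tool_rot: [0.689, 0.724, -0.001, -0.001]
wrist_force: [0.6, 0.7, 0.3]
finger_gap: 0.0863
```

```bash
python3 -c "
from h import *
plan((-.022,.144,.025))
grab('top','top3')
im=cv2.imread('pics/top3.png')[165:285,140:440]; cv2.imwrite('pics/c3.png',cv2.resize(im,None,fx=2.6,fy=2.6,interpolation=2))"
```

```text
t 6.7 tipB [-0.0606  0.1426  0.0236] F [0.6 0.7 0.3] gap 0.0863
(-0.022, 0.144, 0.025) lin [0.0013, 0.038, -0.0015] turn [-0.0033, 0.0006, -0.0003]
```

View pics/c3.png

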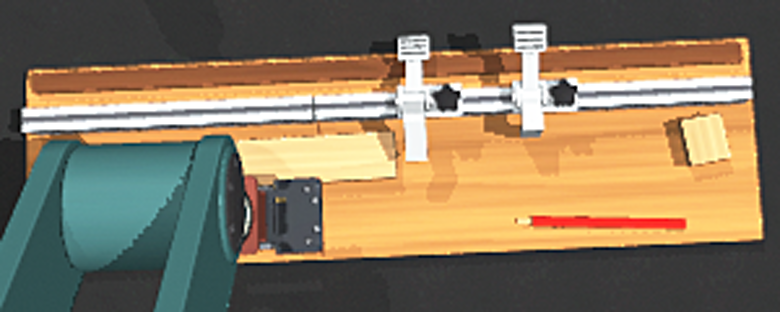

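The near nose stays up, now pointing forward at crop (415,145). The hand is in front of the batten. Pushing it gently to the fence.

>>> jog_arm --turn '[[0, 0, 0], [0, 0, 0], [0, 0, 0], [0, 0, 0], [0, 0, 0], [0, 0, 0], [0, 0, 0], [0, 0, 0], [0, 0, 0], [0, 0, 0], [0, 0, 0], [0, 0, 0]]' --linear '[[0, 0.008, -0.001], [0, 0.015, -0.001], [0, 0.018, -0.001], [0, 0.02, -0.001], [0, 0.022, -0.001], [0, 0.024, -0.001], [0, 0.026, -0.001], [0, 0.028, -0.001], [0, 0.03, -0.001], [0, 0.032, -0.001], [0, 0.034, -0.001], [0, 0.034, -0.001]]' --grip '[1, 1, 1, 1, 1, 1, 1, 1, 1, 1, 1, 1]'

```text
clock: 8.25
ee_pos: [0.5271, 0.0893, 0.2078]
tool_rot: [0.689, 0.724, -0.0, 0.0]
wrist_force: [-0.0, -1.1, 0.2]
finger_gap: 0.0875
```

>>> jog_arm --turn '[[0, 0, 0], [0, 0, 0], [0, 0, 0], [0, 0, 0]]' --linear '[[0, 0.001, 0], [0, 0.002, 0], [0, 0.003, 0], [0, 0.003, 0]]' --grip '[1, 1, 1, 1]'

```text
clock: 8.75
ee_pos: [0.5302, 0.0894, 0.2078]
tool_rot: [0.689, 0.724, -0.0, 0.0]
wrist_force: [-0.9, 0.1, -0.3]
finger_gap: 0.0878
```

```bash
python3 -c "
from h import *
plan((-.022,.144,.025))"
```

```text
t 8.75 tipB [-0.022   0.1427  0.0258] F [-0.9  0.1 -0.3] gap 0.0878
(-0.022, 0.144, 0.025) lin [0.0012, 0.0, 0.0008] turn [-0.0002, 0.0006, -0.0002]
```

>>> jog_arm --turn '[[0, 0, 0], [0, 0, 0], [0, 0, 0], [0, 0, 0]]' --linear '[[0, 0.0005, 0], [0, 0.001, 0], [0, 0.0015, 0], [0, 0.0015, 0]]' --grip '[1, 1, 1, 1]'

```text
clock: 9.25
ee_pos: [0.5309, 0.0895, 0.2077]
tool_rot: [0.689, 0.725, -0.001, -0.001]
wrist_force: [-4.2, -0.3, 4.1]
finger_gap: 0.0877
```

```bash
python3 -c "
from h import *
plan()
d=grab('side','side4')
im=cv2.imread('pics/side4.png')[150:270,240:380]; cv2.imwrite('pics/c4.png',cv2.resize(im,None,fx=5,fy=5,interpolation=2))
B=toB(pts(d)); m=(B[...,2]>.034)&(B[...,2]<.046)&(B[...,1]<.09)&(B[...,1]>-.01)&(B[...,0]<.04)&(B[...,0]>-.04)
q=B[m]
for a in np.arange(-.01,.09,.01):
    k=(q[:,1]>=a)&(q[:,1]<a+.01)
    if k.any(): print(a.round(3),q[k,0].min().round(4),q[k,0].max().round(4),k.sum())"
```

```text
t 9.25 tipB [-0.0217  0.1427  0.0257] F [-4.2 -0.3  4.1] gap 0.0877
-0.01 -0.0101 0.0357 44
0.0 -0.0087 0.0357 27
0.01 -0.0095 0.0357 21
0.02 -0.0081 0.0347 7
0.03 -0.0096 0.0026 10
0.04 -0.0068 0.0116 10
0.05 -0.0093 0.0222 23
0.06 -0.0101 0.0336 22
0.07 -0.0089 0.0357 26
0.08 -0.0305 0.0346 47
```

View pics/c4.png

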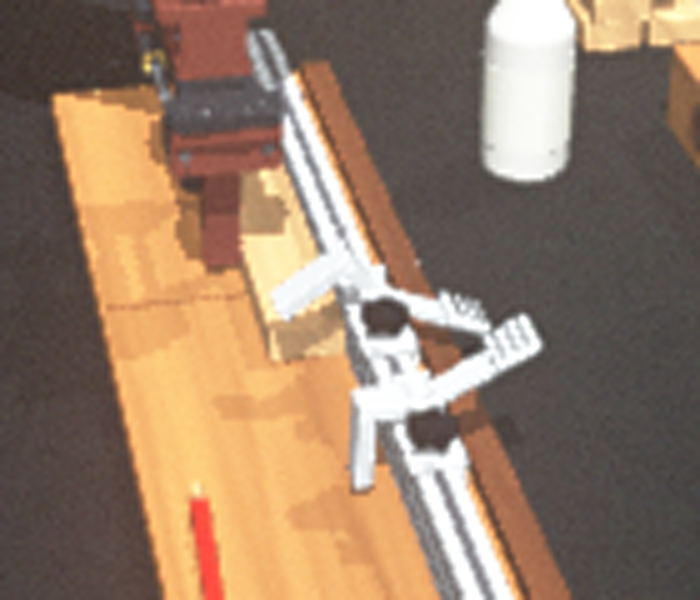

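The batten now lies along the fence, with its side at bx about −10 to +35 mm. I'll back off and move to its left end with the fingers closed.

>>> jog_arm --turn '[[0, 0, 0], [0, 0, 0], [0, 0, 0], [0, 0, 0]]' --linear '[[0, -0.01, 0], [0, -0.03, 0], [0, -0.03, -0.05], [0, -0.03, -0.07]]' --grip '[1, 1, 1, 1]'

```text
clock: 9.8
ee_pos: [0.5019, 0.0881, 0.2798]
tool_rot: [0.689, 0.724, 0.001, 0.001]
wrist_force: [0.4, -0.3, 0.7]
finger_gap: 0.0877
```

```bash
python3 -c "
from h import *
plan((.0115,.335,.1),(.0115,.335,.027))"
```

```text
t 9.8 tipB [-0.0498  0.1428  0.0978] F [ 0.4 -0.3  0.7] gap 0.0877
(0.0115, 0.335, 0.1) lin [0.1921, 0.0618, -0.0021] turn [0.0027, 0.0006, -0.0002]
(0.0115, 0.335, 0.027) lin [0.1921, 0.0616, 0.0709] turn [0.0027, 0.0006, -0.0002]
```

>>> jog_arm --turn '[[0.003, 0, 0], [0.003, 0, 0], [0.003, 0, 0], [0.003, 0, 0], [0.003, 0, 0], [0.003, 0, 0], [0.003, 0, 0], [0.003, 0, 0], [0.003, 0, 0]]' --linear '[[0.192, 0.062, -0.002], [0.192, 0.062, -0.002], [0.192, 0.062, -0.002], [0.192, 0.062, -0.002], [0.192, 0.062, -0.002], [0.192, 0.062, -0.002], [0.192, 0.062, 0.04], [0.192, 0.062, 0.07], [0.192, 0.062, 0.07]]' --grip '[0, 0, 0, 0, 0, 0, 0, 0, 0]'

```text
clock: 10.92
ee_pos: [0.5531, 0.2807, 0.2079]
tool_rot: [0.69, 0.724, -0.003, -0.001]
wrist_force: [0.6, -0.9, 0.4]
finger_gap: 0.0021
```

```bash
python3 -c "
from h import *
plan((.0115,.295,.027),(.0115,.1865,.027))"
```

```text
t 10.925 tipB [0.0094 0.3323 0.0259] F [ 0.6 -0.9  0.4] gap 0.0021
(0.0115, 0.295, 0.027) lin [-0.0377, 0.0012, -0.001] turn [-0.0056, 0.0026, -0.0022]
(0.0115, 0.1865, 0.027) lin [-0.1462, 0.0014, -0.0007] turn [-0.0056, 0.0026, -0.0022]
```

>>> jog_arm --turn '[[-0.005, 0.002, -0.002], [-0.005, 0.002, -0.002], [-0.005, 0.002, -0.002], [-0.005, 0.002, -0.002], [-0.005, 0.002, -0.002], [-0.005, 0.002, -0.002], [-0.005, 0.002, -0.002], [-0.005, 0.002, -0.002], [-0.005, 0.002, -0.002], [-0.005, 0.002, -0.002], [-0.005, 0.002, -0.002], [-0.005, 0.002, -0.002]]' --linear '[[-0.01, 0.001, -0.001], [-0.018, 0.001, -0.001], [-0.022, 0.001, -0.001], [-0.026, 0.001, -0.001], [-0.031, 0.001, -0.001], [-0.037, 0.001, -0.001], [-0.043, 0.001, -0.001], [-0.049, 0.001, -0.001], [-0.055, 0.001, -0.001], [-0.061, 0.001, -0.001], [-0.067, 0.001, -0.001], [-0.07, 0.001, -0.001]]' --grip '[0, 0, 0, 0, 0, 0, 0, 0, 0, 0, 0, 0]'

```text
clock: 12.42
ee_pos: [0.5575, 0.2104, 0.209]
tool_rot: [0.689, 0.724, -0.001, -0.0]
wrist_force: [0.7, 1.5, 0.5]
finger_gap: 0.0005
```

```bash
cat > b.py <<'E'
from h import *
import sys
plan((.0115,.1865,.027))
n,t=sys.argv[1:3]; d=grab(n,t); B=toB(pts(d))
m=(B[...,2]>.034)&(B[...,2]<.046)&(B[...,1]<.32)&(B[...,1]>-.15)&(B[...,0]<.033)&(B[...,0]>-.04)
m=cv2.morphologyEx(m.astype(np.uint8),cv2.MORPH_OPEN,np.ones((2,2)))>0
q=B[m]; print('by',q[:,1].min(),q[:,1].max())
for a in np.arange(-.14,.30,.02):
    k=(q[:,1]>=a)&(q[:,1]<a+.02)
    if k.any(): print(a.round(3),np.percentile(q[k,0],2).round(4),k.sum())
E
python3 b.py top top5
```

```text
t 12.425 tipB [0.0111 0.2621 0.027 ] F [0.7 1.5 0.5] gap 0.0005
(0.0115, 0.1865, 0.027) lin [-0.0758, 0.0003, 0.0001] turn [-0.0008, 0.0006, -0.0005]
by nan nan
-0.06 -0.0123 62
-0.04 -0.0119 9
-0.02 -0.0115 117
0.0 -0.0126 139
0.02 -0.0118 140
0.04 -0.0117 134
0.06 -0.0124 142
0.08 -0.0117 138
0.1 -0.0115 134
0.12 -0.0122 143
0.14 -0.0116 139
0.16 -0.012 130
0.18 -0.0123 109
0.2 -0.0103 13
0.22 0.006 26
0.24 0.0166 2
```

The batten is parallel to the fence and passes under the nose. Continuing.

>>> jog_arm --turn '[[0, 0, 0], [0, 0, 0], [0, 0, 0], [0, 0, 0], [0, 0, 0], [0, 0, 0], [0, 0, 0], [0, 0, 0], [0, 0, 0], [0, 0, 0], [0, 0, 0], [0, 0, 0]]' --linear '[[-0.005, 0, 0], [-0.011, 0, 0], [-0.018, 0, 0], [-0.025, 0, 0], [-0.032, 0, 0], [-0.039, 0, 0], [-0.046, 0, 0], [-0.053, 0, 0], [-0.06, 0, 0], [-0.065, 0, 0], [-0.068, 0, 0], [-0.07, 0, 0]]' --grip '[0, 0, 0, 0, 0, 0, 0, 0, 0, 0, 0, 0]'

```text
clock: 13.98
ee_pos: [0.5609, 0.1402, 0.209]
tool_rot: [0.689, 0.724, -0.001, -0.0]
wrist_force: [0.6, -0.0, 0.1]
finger_gap: 0.0007
```

>>> jog_arm --turn '[[0, 0, 0], [0, 0, 0], [0, 0, 0], [0, 0, 0], [0, 0, 0]]' --linear '[[-0.001, 0, 0], [-0.002, 0, 0], [-0.003, 0, 0], [-0.004, 0, 0], [-0.004, 0, 0]]' --grip '[0, 0, 0, 0, 0]'

```text
clock: 14.6
ee_pos: [0.5611, 0.1361, 0.2091]
tool_rot: [0.689, 0.724, -0.001, 0.0]
wrist_force: [-0.8, -0.2, 0.0]
finger_gap: 0.0003
```

```bash
python3 b.py top top6
```

```text
t 14.6 tipB [0.0111 0.1877 0.0271] F [-0.8 -0.2  0. ] gap 0.0003
(0.0115, 0.1865, 0.027) lin [-0.0014, 0.0003, 0.0001] turn [-0.0008, 0.0009, -0.0005]
by nan nan
-0.14 -0.0124 20
-0.12 -0.0128 138
-0.1 -0.0118 140
-0.08 -0.0117 135
-0.06 -0.0126 140
-0.04 -0.012 9
-0.02 -0.0118 117
0.0 -0.0124 136
0.02 -0.0118 141
0.04 -0.0117 137
0.06 -0.0124 141
0.08 -0.0116 142
0.1 -0.0113 92
0.12 -0.0074 15
0.14 0.0051 40
```

No force yet, so I'll go on in small steps until the stop is felt.

>>> jog_arm --turn '[[0, 0, 0], [0, 0, 0], [0, 0, 0], [0, 0, 0]]' --linear '[[-0.0005, 0, 0], [-0.001, 0, 0], [-0.0015, 0, 0], [-0.0015, 0, 0]]' --grip '[0, 0, 0, 0]'

```text
clock: 15.15
ee_pos: [0.5612, 0.1346, 0.2091]
tool_rot: [0.689, 0.724, -0.001, 0.0]
wrist_force: [0.5, 0.1, -0.0]
finger_gap: 0.0003
```

>>> jog_arm --turn '[[0, 0, 0], [0, 0, 0], [0, 0, 0]]' --linear '[[-0.0005, 0, 0], [-0.001, 0, 0], [-0.001, 0, 0]]' --grip '[0, 0, 0]'

```text
clock: 15.52
ee_pos: [0.5613, 0.1335, 0.2091]
tool_rot: [0.689, 0.724, -0.001, 0.0]
wrist_force: [0.7, 0.1, 0.2]
finger_gap: 0.0003
```

```bash
python3 -c "
from h import *
plan()
d=grab('side','side7')
im=cv2.imread('pics/side7.png')[160:280,250:390]; cv2.imwrite('pics/c7.png',cv2.resize(im,None,fx=5,fy=5,interpolation=2))"
```

```text
t 15.525 tipB [0.011  0.1851 0.0271] F [0.7 0.1 0.2] gap 0.0003
```

View pics/c7.png

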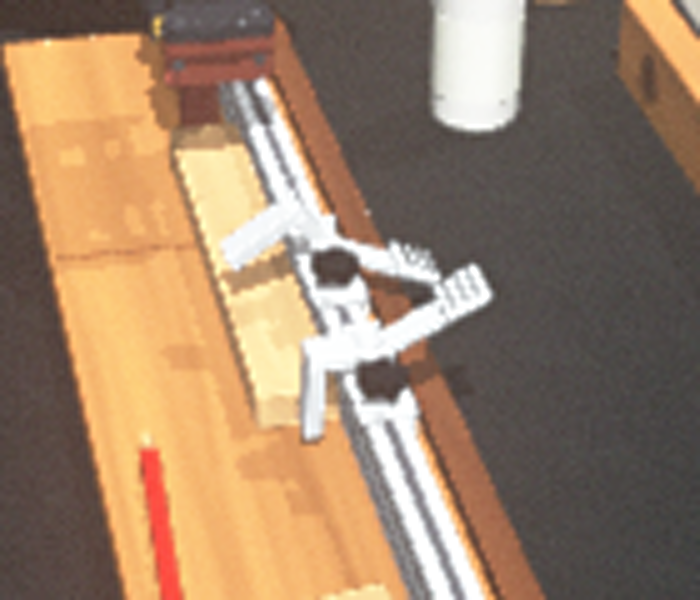

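>>> jog_arm --turn '[[0, 0, 0], [0, 0, 0], [0, 0, 0]]' --linear '[[-0.0005, 0, 0], [-0.001, 0, 0], [-0.001, 0, 0]]' --grip '[0, 0, 0]'

```text
clock: 15.95
ee_pos: [0.5613, 0.1325, 0.2091]
tool_rot: [0.689, 0.724, -0.001, 0.0]
wrist_force: [-0.2, 1.2, -0.4]
finger_gap: -0.0001
```

The batten's end is at crop (290,410), right at the far nose (310,400), which is still down. The force is just starting to rise.

>>> jog_arm --turn '[[0, 0, 0], [0, 0, 0], [0, 0, 0]]' --linear '[[-0.0005, 0, 0], [-0.001, 0, 0], [-0.001, 0, 0]]' --grip '[0, 0, 0]'

```text
clock: 16.32
ee_pos: [0.5614, 0.1314, 0.2091]
tool_rot: [0.689, 0.724, -0.001, 0.0]
wrist_force: [0.3, 0.3, -0.5]
finger_gap: 0.0
```

>>> jog_arm --turn '[[0, 0, 0], [0, 0, 0]]' --linear '[[-0.0005, 0, 0], [-0.0005, 0, 0]]' --grip '[0, 0]'

```text
clock: 16.58
ee_pos: [0.5614, 0.1308, 0.2091]
tool_rot: [0.689, 0.724, -0.001, 0.0]
wrist_force: [0.4, 0.8, 0.2]
finger_gap: 0.0004
```

```bash
python3 -c "
from h import *
plan()
for n in('side','top'):
    d=grab(n,n+'8'); B=toB(pts(d))
    m=(abs(B[...,2]-.040)<.004)&(B[...,0]>-.008)&(B[...,0]<.010)&(B[...,1]<-.05)&(B[...,1]>-.16)
    ys=np.sort(B[m][:,1]); print(n,'lead top edge',ys[:12].round(4))
    # colour edge: project along by at z=.04
    iT=np.linalg.inv(d['T'])
    def px(bx,by,z):
        w=np.r_[C+RB@np.array([bx,by]),z,1]; c=iT@w; return d['cx']+d['fx']*c[0]/-c[2], d['cy']-d['fy']*c[1]/-c[2]
    by=np.arange(-.145,-.10,.001); prof=0
    for bx in(-.006,-.003,0,.003,.006):
        P=np.array([px(bx,b,.04) for b in by],np.float32)
        prof=prof+cv2.remap(d['pixels'],P[:,:1],P[:,1:],1)[:,0].astype(float)/5
    print([(int(round(b*1000)),*p.astype(int)) for b,p in zip(by,prof)][4:32])
    m=(B[...,2]>.045)&(B[...,2]<.078)&(B[...,0]>.005)&(B[...,0]<.024)&(B[...,1]<-.1)&(B[...,1]>-.17)
    q=B[m]; print('far nose y',np.percentile(q[:,1],[1,5,95,99]).round(4),'x',q[:,0].min(),len(q))
"
```

```text
t 16.575 tipB [0.011  0.1824 0.0271] F [0.4 0.8 0.2] gap 0.0004
side lead top edge [-0.1291 -0.129  -0.1289 -0.1272 -0.1271 -0.127  -0.1269 -0.1267 -0.1267
 -0.1264 -0.1258 -0.1257]
[(-141, np.int64(240), np.int64(203), np.int64(148)), (-140, np.int64(240), np.int64(203), np.int64(147)), (-139, np.int64(240), np.int64(203), np.int64(147)), (-138, np.int64(240), np.int64(202), np.int64(146)), (-137, np.int64(240), np.int64(203), np.int64(146)), (-136, np.int64(240), np.int64(204), np.int64(146)), (-135, np.int64(242), np.int64(206), np.int64(147)), (-134, np.int64(243), np.int64(208), np.int64(149)), (-133, np.int64(244), np.int64(210), np.int64(150)), (-132, np.int64(246), np.int64(214), np.int64(153)), (-131, np.int64(247), np.int64(219), np.int64(158)), (-130, np.int64(249), np.int64(225), np.int64(166)), (-129, np.int64(251), np.int64(232), np.int64(174)), (-128, np.int64(253), np.int64(239), np.int64(182)), (-127, np.int64(254), np.int64(242), np.int64(187)), (-126, np.int64(254), np.int64(244), np.int64(188)), (-125, np.int64(254), np.int64(242), np.int64(186)), (-124, np.int64(
[... 1596 characters left out ...]
 np.int64(251), np.int64(221), np.int64(148)), (-124, np.int64(253), np.int64(234), np.int64(165)), (-123, np.int64(255), np.int64(246), np.int64(181)), (-122, np.int64(255), np.int64(245), np.int64(180)), (-121, np.int64(254), np.int64(242), np.int64(177)), (-120, np.int64(254), np.int64(241), np.int64(176)), (-119, np.int64(254), np.int64(241), np.int64(175)), (-118, np.int64(254), np.int64(240), np.int64(175)), (-117, np.int64(254), np.int64(240), np.int64(174)), (-116, np.int64(254), np.int64(240), np.int64(174)), (-115, np.int64(254), np.int64(240), np.int64(173)), (-114, np.int64(254), np.int64(240), np.int64(174))]
far nose y [-0.1472 -0.1469 -0.1276 -0.1139] x 0.010270088344054296 50
```

Both views put the end about 1–1.5 mm short of the nose face. Pushing on finely.

>>> jog_arm --turn '[[0, 0, 0], [0, 0, 0], [0, 0, 0]]' --linear '[[-0.0005, 0, 0], [-0.001, 0, 0], [-0.001, 0, 0]]' --grip '[0, 0, 0]'

```text
clock: 17.05
ee_pos: [0.5615, 0.1298, 0.2091]
tool_rot: [0.689, 0.724, -0.001, 0.0]
wrist_force: [-0.8, -0.0, 0.0]
finger_gap: 0.0004
```

>>> jog_arm --turn '[[0, 0, 0], [0, 0, 0], [0, 0, 0]]' --linear '[[-0.0005, 0, 0], [-0.0008, 0, 0], [-0.0008, 0, 0]]' --grip '[0, 0, 0]'

```text
clock: 17.42
ee_pos: [0.5615, 0.1289, 0.2091]
tool_rot: [0.69, 0.724, -0.001, 0.0]
wrist_force: [0.0, 0.5, -0.1]
finger_gap: 0.0006
```

>>> jog_arm --turn '[[0, 0, 0], [0, 0, 0], [0, 0, 0]]' --linear '[[-0.0005, 0, 0], [-0.0008, 0, 0], [-0.0008, 0, 0]]' --grip '[0, 0, 0]'

```text
clock: 17.8
ee_pos: [0.5615, 0.1287, 0.2091]
tool_rot: [0.69, 0.724, -0.0, -0.0]
wrist_force: [-1.1, 5.3, -0.3]
finger_gap: 0.0005
```

>>> jog_arm --turn '[[0, 0, 0], [0, 0, 0], [0, 0, 0]]' --linear '[[-0.0005, 0, 0], [-0.0008, 0, 0], [-0.0008, 0, 0]]' --grip '[0, 0, 0]'

```text
clock: 18.18
ee_pos: [0.5615, 0.1284, 0.2091]
tool_rot: [0.69, 0.724, -0.0, -0.001]
wrist_force: [-0.9, 6.6, 0.8]
finger_gap: 0.0003
```

The stop is felt at 5–7 N, so the end is butted. Retreating left, then up and away.

>>> jog_arm --turn '[[0, 0, 0], [0, 0, 0], [0, 0, 0], [0, 0, 0], [0, 0, 0], [0, 0, 0], [0, 0, 0], [0, 0, 0], [0, 0, 0]]' --linear '[[0.005, 0, 0], [0.03, 0, 0], [0.05, 0, -0.03], [0.05, 0, -0.08], [0.05, -0.04, -0.13], [0.1, -0.1, -0.15], [0.15, -0.15, -0.15], [0.2, -0.15, -0.15], [0.2, -0.15, -0.15]]' --grip '[0, 0, 0, 0, 0, 0, 0, 0, 0]'

```text
clock: 19.3
ee_pos: [0.4007, 0.3232, 0.36]
tool_rot: [0.688, 0.726, 0.001, -0.0]
wrist_force: [0.3, 0.6, -0.5]
finger_gap: 0.0003
```

```bash
python3 b.py top top9; python3 -c "
from h import *
d=dict(np.load('pics/top9.npz')); a=dict(np.load('pics/top0.npz'))
W=pts(d)
B=toB(W)
m=(abs(B[...,2]-.04)<.004)&(B[...,1]<.2)&(B[...,1]>-.15)&(B[...,0]<.030)&(B[...,0]>-.03); m[:,:170]=0
q=B[m]; print('long ext',np.percentile(q[:,1],[.5,99.5]))
e=[(c,np.percentile(q[(abs(q[:,1]-c)<.01),0],2)) for c in np.arange(-.11,.17,.02)]; e=np.array([x for x in e if abs(x[1]+.012)<.004]);k=np.polyfit(*e.T,1); print('slope',k)
df=cv2.absdiff(d['pixels'],a['pixels']).max(2); print('pencil/offcut diff',df[205:262,338:425].mean(),'shave',df[200:315,450:490].mean(),'bottle',df[120:165,170:220].mean())
im=np.hstack([d['pixels'][165:285,140:440,::-1]]);s=grab('side','side9')['pixels'][130:330,230:390,::-1]
im=cv2.resize(im,None,fx=1.6,fy=1.6);s=cv2.resize(s,None,fx=1.9,fy=1.9); o=np.zeros((400,800,3),np.uint8); o[:im.shape[0],:im.shape[1]]=im; o[:s.shape[0],490:490+s.shape[1]]=s; cv2.imwrite('pics/c9.png',o)"
```

```text
t 19.3 tipB [-0.1396  0.3829  0.178 ] F [ 0.3  0.6 -0.5] gap 0.0003
(0.0115, 0.1865, 0.027) lin [-0.1969, 0.1506, 0.1508] turn [0.0006, -0.0012, 0.003]
by nan nan
-0.14 -0.0114 66
-0.12 -0.0127 141
-0.1 -0.0118 141
-0.08 -0.012 133
-0.06 -0.0125 140
-0.04 -0.0122 8
-0.02 -0.0116 113
0.0 -0.0125 137
0.02 -0.0117 135
0.04 -0.0116 132
0.06 -0.0125 141
0.08 -0.0116 142
0.1 -0.0115 137
0.12 -0.0124 143
0.14 -0.0116 136
0.16 -0.0114 70
long ext [-0.12711746  0.17140483]
slope [ 0.00108171 -0.01064781]
pencil/offcut diff 2.231094978826376 shave 1.4354347826086957 bottle 1.4577777777777778
```

View pics/c9.png

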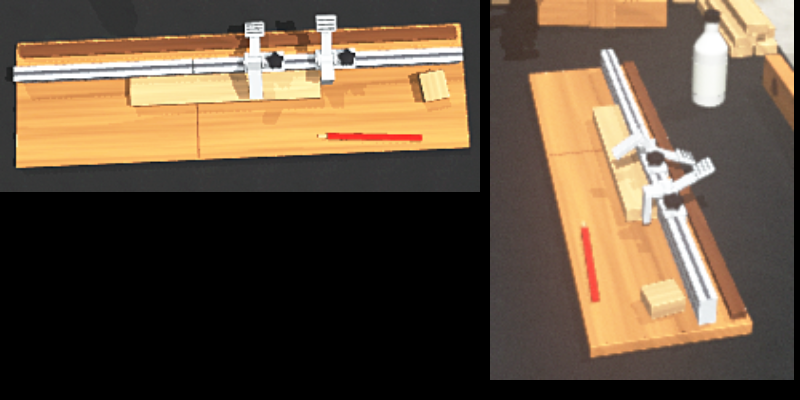

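The picture shows the near nose up, the far nose down with the batten's end against it, and the batten flush along the fence. The hand is clear and the bystanders haven't moved. Handing in.

```bash
python3 -c "
from rig import arm
print(arm.sign_off())"
```

```text
the job is handed in; nothing more can be done
None
```

The batten is set for the longer cut, and I handed the job in at about 19.4 s of the 53 s allowed.

**What I did:**
- I pressed the near stop's tail down with closed fingers until it hit its stop, reading 14 N. The nose stayed up afterwards.
- I pushed the batten's front side to the fence with both open fingers, reading about 4 N.
- I pushed its left end along under the raised nose until it met the far stop, at 5–7 N, then moved the hand away.

**Last checks:**
- **Stops:** the near nose is up and the far nose is down.
- **Batten end:** its right-hand end measures y ≈ −127.1 mm in the board frame, and the far stop's face is at about −127.5 mm.
- **Fence:** the batten's front edge is at x ≈ −12 mm along its whole length (−11 mm expected), with a slope of about 0.001 rad.
- **Bystanders:** the image around the pencil, offcut, spokeshave and bottle is unchanged from the start.
- **Hand:** it is clear, with wrist force at noise level.

**What disagreed:**
- The two cameras differed by about 3 mm along the fence, so I relied on each view's own gap and on the contact force.
- The fingers met the stop about 6 mm later than the nominal finger width predicted.

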